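# Clamp the plate carrier with the ratchet knob

### The arm

A 7-joint arm with a two-finger parallel gripper is mounted at the origin on the work surface. World frame = base frame: x ahead of the robot, y to its left, z up, the work surface at z = 0. Lengths are in m, angles in rad, forces in N, time in s.
With the tool pointing down it reaches from about 0.425 to 0.925 m from the base axis. Payload 6.8 kg.
Tool frame: the origin (TCP) lies where the fingers leave the gripper's body, on its centre line; the fingertips stand 73 mm ahead of it and the grasp point (between the pads) lies 54 mm ahead of it; z points along the fingers, y is the direction in which the jaws open and shut (so a half turn about z gives the same grasp; the last joint's range is limited). The gripper opens to 85 mm and grips with 20 to 120 N. Pads are 22 mm wide; open, the fingers measure 114 mm over their backs; the gripper's body (76 mm by 85 mm) begins 54 mm behind the grasp point. The pads swing forward as they close: fully open they stand 13 mm farther back than shut.
Start: joints at [1.213, 0.477, 0.022, 1.555, -0.011, 1.109, -0.083], TCP at [0.167, -0.654, 0.304] pointing down, gripper open.
Joint ranges: [-2.96, 2.96], [-0.34, 2.1], [-1.41, 1.46], [0.24, 2.44], [-1.37, 4.51], [0.17, 1.92], [-2.96, 2.96]. Speed limits (rad/s): [2.39, 2.39, 3.14, 3.14, 3.14, 3.14, 3.14].

### API

Orientations are given as a rotation vector (axis times angle).
In Python, from bench import r gives the robot as it stands.
- The arm moves only by the shell command python3 -m handwheel 'ROWS' [FORCE]. ROWS is JSON, a list that holds one entry, the list of rows, each a list of 7 numbers: the shift along the world's x, y, z in m, then the turn, a rotation vector about the world's x, y, z in rad, then the finger opening in m, from 0 to 0.0854. A call has 1 to 10 rows; each row shifts and turns the commanded pose from where the row before left it; what a row does not reach is not made up. A row lasts 1/12 s, in which the tool goes at most 41.7 mm and 7.16 degrees, less where a joint would pass 70% of its speed; a pose out of reach is approached as far as the arm can. A call is refused whole if a number of a shift passes 0.0417 or a number of a turn 0.125, either way. A call with a gripper value outside its range is refused whole. The fingers move at their own pace and stop on an object; FORCE is the grip in N (left out, the last holds). Time passes only in rows, so rows that do not move let the fingers close. It gives the time, the measured TCP pose, the force and the opening at its end, in the units of the state.
- r.get_obs(): the state, without advancing time (a new reading comes with each control period).
- r.grab_frame(name): name is "scene" or "top" or "wrist"; returns (picture, depth): 480x640x3 uint8, red, green, blue; 480x640 float32, m along the optical axis (not along the pixel's ray), 0 where there is no reading.
- r.get_calibration(name): a dict with "vertical_fov" (degrees; the focal length in pixels is half the picture's height over the tangent of half this angle, whatever the lens; pixels are square), "cx", "cy" (the principal point, pixels), "R" (3x3) and "t" (3): a world point X has camera coordinates R X + t; the wrist camera has in their place "T_tool_cam" (4x4, takes a point from camera to tool coordinates, whose origin is the TCP and whose axes are the flange's). Camera axes: x right, y down, z forward; pixel columns grow to the right and rows downward; lengths in m; the calibration is good to about 2 mm. A picture is of the moment at which its call begins: read the wrist's pose just before it. get_calibration takes no time and is no camera call.
- r.hand_in(): hands the job in, once; it reports no verdict.
Trained networks look in the newest picture that a camera, given by its name, has taken for a name from the list of things; names that differ only in an ending like _2 or _b are one class to them, and where a whole thing is asked for, a point or a joint stands for the part that bears it (a point fixed in the world has none). Each returns a list of dicts, best first, with "p" (0 to 1); they miss things now and then, are a little off and sometimes report something else, mostly with a low value. They report only what shows in the picture. A call takes as long as a camera call. They do not tell look-alikes from the thing itself.
- r.masks_of(label, camera): "pixels" (480x640 bool, what is visible of it) and "at" ([column, row] in pixels, amid what is visible of it).
The state is a dict: "clock": time; "joints": joint angles; "qvel": joint speeds; "tau": joint torques, N m; "tcp_pos": TCP position; "orientation": TCP orientation; "contact_force": force on the tool from outside, world axes, zero at the start; "moment": the same for the moment, N m; "grip_width": finger opening in m.
Only numpy, scipy, OpenCV 4.12 (cv2) and the standard library are available. Lean on these libraries where they do the work, as an engineer would, in place of code of your own. Each camera call takes 0.05 s, during which the arm holds its last target.

### The job

Stand the white plate carrier upright in the bay of the ratchet clamp, squared up between the jaw and the fence, and let go of it. Then wind the black knob clockwise, click by click, until the wheel's red pointer stays at the red pin with the pawl caught there by its own spring, holding the carrier tight against the fence. Wind no further past the red pin than it takes for the pawl to drop (never half a click), hold the knob lightly (a 15 N grip is plenty) without forcing it sideways or down, do not touch the pawl, and leave the glassware, bottle and tweezers where they are.

Things in the scene. Friction and masses are not known exactly. Their poses are not given: they have to be found in the camera images.
- vise: The ratchet clamp: fixed aluminium base plate 140 (x) x 250 (y) x 12 mm. Origin on the bench; z up, y runs from the knob end to the fence end. In its frame the wheel's axis is at x 0, y -115 mm; the fence's face at y +50 mm, 42 mm tall. A carrier touching the fence has its centre at y +19 mm.
- bay (a point): Point on the bay floor (12 mm above the bench) where the carrier's centre is best set down, its x axis along this x axis (= the clamp's x). Here the fence's face is at y +35 mm, side guides (8 mm high) have faces at x -43 and +43 mm, and the open pad's face is at y -39 mm (wheel at 0) or -34.4 mm (wheel at 0.419).
- carrier_handle (a point): Loose white plate carrier, about 180 g: block 76 (x) x 62 (y) x 32 mm high with an upright grip fin on top, 44 (x) x 10 (y) mm, from 32 to 72 mm above its underside; amber glass edges in its top. This point is on its centre line in the fin, 56 mm above its underside; carrier axes, z up.
- carrier: The same carrier; origin at the centre of its underside.
- knob: Black knob on the steel ratchet wheel. Origin on the wheel's axis, 20 mm above the bench; x points along the red pointer, z up. Wheel 72 mm and skirt 40 mm diameter; above them a bar grip 44 (x) x 14 mm (y), from 44 to 78 mm above the bench. Its spindle is rigid: squeeze of both fingers plus any push must stay below 50 N in all.
- knob_grip (a point): Point on the knob's axis at the height to grip, 65 mm above the bench; axes as knob.
- wheel (a joint): Angle of wheel and knob, rad, growing clockwise seen from above. 15 teeth: a click is 0.419 rad; starts resting at 0 or 0.419. A spring and the clamp turn it back with 0.06 to 0.25 N m. The pawl drops only when wound 0.08 rad or more past a tooth's resting angle; eased back, the wheel then rests at that angle. Let go before the drop, it falls back a click. Never wind 0.21 past the red pin's angle.
- pointer (a point): Point 50 mm from the wheel's axis in the direction of the wheel's red pointer stripe; turns with the wheel.
- pin_red: Red pin, 8 mm diameter, top 34 mm above the bench, on the white dial 50 mm from the wheel's axis. The pointer stands at it when the wheel rests at click 3, 4 or 5 (1.257, 1.676 or 2.094 rad); which one varies. This is the tooth wanted. Origin at its foot.
- pin_white: White pin, same size, at another of these three angles: not wanted.
- pin_blue: Blue pin, same size, at the third of these angles: not wanted.
- pawl: Brass sprung pawl, 37 mm long, at the -x side of the wheel, 20 to 32 mm above the bench. Origin at its pivot; a spring presses its nose into the teeth. Not to be touched.
- pad: Sprung pad, black, 70 x 6 x 28 mm, on the blue jaw; presses the carrier to the fence (0.7 N/mm, 2.8 N preload). The wheel drives it 4.6 mm towards the fence per click. Origin at the middle of its lower edge.
- beaker: Glass beaker, 70 mm across, 90 mm tall, loose bystander. Origin under its centre.
- dish: Shallow amber glass dish, 84 mm across, 18 mm tall, loose bystander. Origin under its centre.
- wash_bottle: White wash bottle, 60 mm across, 150 mm tall, loose bystander. Origin under its centre.
- tweezers: Steel tweezers lying on the bench, 120 mm long, loose bystander. Origin at the middle.
Not all that is in view belongs to the job. Leave any blue or yellow look-alike of the carrier alone.

How it is judged:
By the outcome, as a careful person would: the job done as asked, in the order asked, and still so for the second after the job is handed in, with the robot touching nothing.
It also fails if it takes over 64 s, if anything falls off the work surface, if the arm or the gripper's body presses on something with over 40 N, if the wrist force passes 120 N, or if a joint passes its speed limit or range.

## Working session

There is one attempt and no reset: what is moved stays moved. The work goes in short steps, Python scripts to look and compute and a shell command to move; the robot and the scene stay as the last step left them, time stands still between calls to the robot, and variables do not carry over. Pictures are saved under pics/ and viewed, and the job is handed in when it is done.

```bash
ls; mkdir -p pics; python3 - <<'E'
from bench import r
import cv2,numpy as np
print(r.get_obs())
for n in ("scene","top","wrist"):
    c=r.get_calibration(n); print(n,c)
    im,d=r.grab_frame(n); cv2.imwrite(f"pics/{n}0.png",im[:,:,::-1]); np.savez(f"{n}0.npz",im=im,d=d)
E
```

```text
pics
{'clock': 0.0, 'joints': array([ 1.21288328,  0.47777884,  0.0223441 ,  1.55645479, -0.01149985,
        1.10930625, -0.08308852]), 'qvel': array([-4.73146143e-04,  9.78469795e-04, -5.72366910e-04,  2.22535113e-05,
        1.28631750e-03,  2.32048142e-03, -3.67188180e-04]), 'tau': array([-1.17380412e-03, -5.96452904e+01,  1.60788663e+00, -2.81197894e+01,
        1.24062819e-02,  9.52763774e-03, -1.40285181e-05]), 'tcp_pos': array([ 0.16675295, -0.65359972,  0.30293853]), 'orientation': array([-3.11534297e+00, -3.91209317e-01,  5.67967367e-04]), 'contact_force': array([ 0.91205119, -0.42239942, -0.06615804]), 'moment': array([ 0.02246326,  0.04270623, -0.01728093]), 'grip_width': 0.08543176613305527}
scene {'vertical_fov': 52.87702856861241, 'cx': 328.2055809820834, 'cy': 241.21182196523927, 'R': array([[-0.44095945,  0.89738429, -0.01600626],
       [ 0.6957804 ,  0.33052055, -0.63768786],
       [-0.56696067, -0.29233133, -0.77012856]]), 't': array([ 0.21889138, -0.29007292,  1.31965087])}
top {'vertical_fov': 55.84286353794653, 'cx': 322.45968724877685, 'cy': 236.0771701263695, 'R': array([[ 0.0082871 , -0.99939727,  0.03371085],
       [-0.99179791, -0.01251475, -0.12720178],
       [ 0.12754699, -0.03238021, -0.99130383]]), 't': array([-0.01031253,  0.52297797,  0.88167206])}
wrist {'vertical_fov': 59.13056280905004, 'cx': 322.67810723457876, 'cy': 237.23851719187536, 'T_tool_cam': array([[-5.61421278e-04, -9.64864471e-01, -2.62747477e-01,
         6.58585839e-02],
       [ 9.99999433e-01, -3.03970300e-04, -1.02048864e-03,
        -1.09840920e-05],
       [ 9.04765807e-04, -2.62747901e-01,  9.64864095e-01,
        -6.98375017e-02],
       [ 0.00000000e+00,  0.00000000e+00,  0.00000000e+00,
         1.00000000e+00]])}
```

View pics/scene0.png

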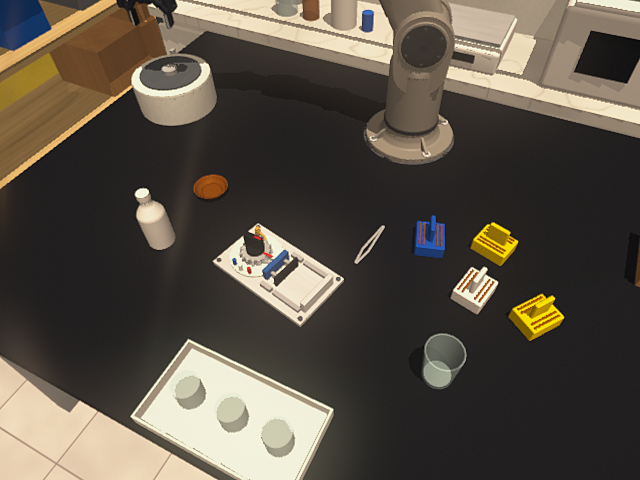

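View pics/top0.png

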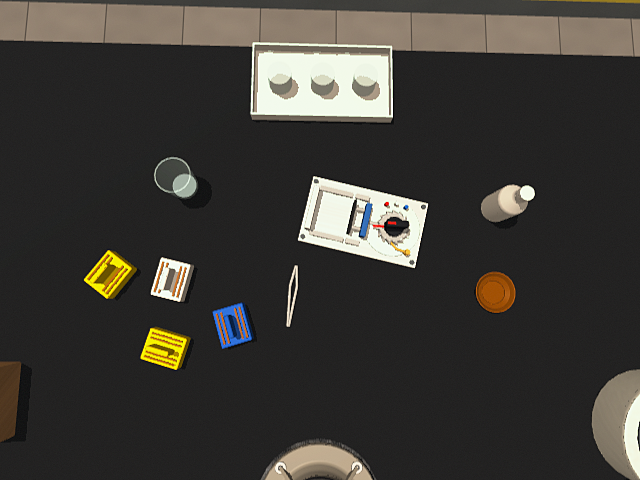

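View pics/wrist0.png

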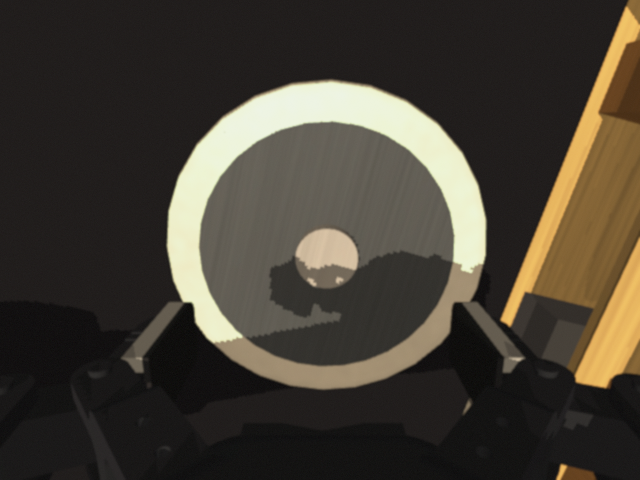

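Candidates for the carrier are white at top (172,280) / scene (475,289), blue (232,326), yellow (110,274) and yellow (165,348). I choose the white one and will check it in a close crop.

```bash
cat > h.py <<'E'
import numpy as np,cv2
from scipy.spatial.transform import Rotation as Ro
from bench import r
def K(c): 
    f=240/np.tan(np.radians(c["vertical_fov"]/2)); return f,c["cx"],c["cy"]
def cam(n,obs=None):
    c=r.get_calibration(n); f,cx,cy=K(c)
    if n=="wrist":
        o=obs or r.get_obs(); T=np.eye(4); T[:3,:3]=Ro.from_rotvec(o["orientation"]).as_matrix(); T[:3,3]=o["tcp_pos"]
        M=T@c["T_tool_cam"]
    else:
        M=np.eye(4); M[:3,:3]=c["R"].T; M[:3,3]=-c["R"].T@c["t"]
    return f,cx,cy,M
def cloud(n,d,obs=None):
    f,cx,cy,M=cam(n,obs); v,u=np.mgrid[:480,:640]
    P=np.stack([(u-cx)/f*d,(v-cy)/f*d,d],-1); return P@M[:3,:3].T+M[:3,3]
def ray(n,u,v,z,obs=None):
    f,cx,cy,M=cam(n,obs); dr=M[:3,:3]@np.array([(u-cx)/f,(v-cy)/f,1]); o=M[:3,3]
    return o+dr*(z-o[2])/dr[2]
def proj(n,X,obs=None):
    f,cx,cy,M=cam(n,obs); p=M[:3,:3].T@(np.asarray(X)-M[:3,3]); return f*p[0]/p[2]+cx, f*p[1]/p[2]+cy
E
python3 - <<'E'
from h import *
z=np.load("top0.npz"); im=z["im"]; d=z["d"]
a=im[160:280,290:440]; b=im[240:320,140:220]
a=cv2.resize(a,None,fx=5,fy=5,interpolation=cv2.INTER_CUBIC); cv2.imwrite("pics/ta.png",a[:,:,::-1])
b=cv2.resize(b,None,fx=6,fy=6,interpolation=cv2.INTER_CUBIC); cv2.imwrite("pics/tb.png",b[:,:,::-1])
s=np.load("scene0.npz")["im"]
b=cv2.resize(s[215:330,205:350],None,fx=5,fy=5,interpolation=cv2.INTER_CUBIC); cv2.imwrite("pics/sa.png",b[:,:,::-1])
P=cloud("top",d)
print(P[280,172],P[210,330],P[225,395],P[300,100],d[300,100],P[175,178])
for nm in ("beaker","tweezers","wash_bottle","dish"):
    pass
E
```

```text
[0.43186603 0.29135033 0.03443488] [ 0.58162825 -0.02103298  0.00793745] [ 0.54087774 -0.14406016  0.07729685] [ 0.39115417  0.44420071 -0.00102987] 0.9182002 [0.65193379 0.29835439 0.00566166]
```

View pics/ta.png

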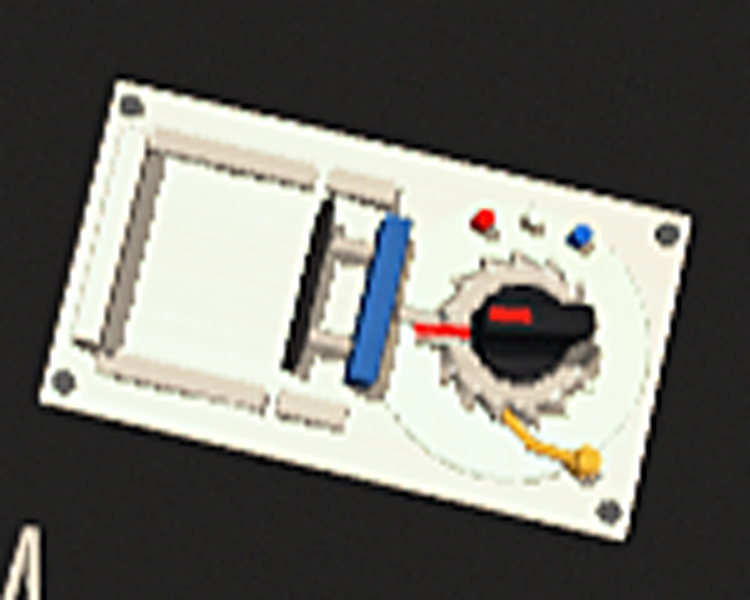

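View pics/tb.png

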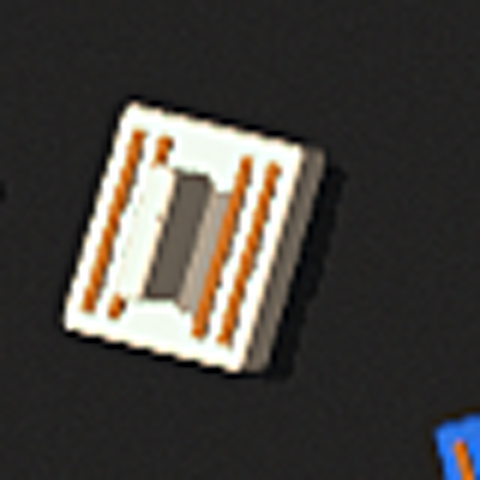

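View pics/sa.png

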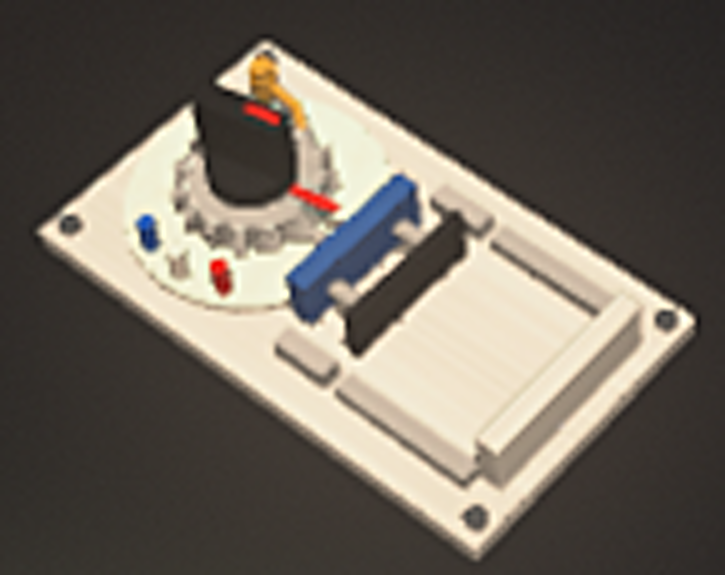

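The white block with amber edges and an upright fin at top (172,280) is the carrier. Going clockwise from the pointer, the red pin comes first. Now I'll compute the poses.

```bash
python3 - <<'E'
from h import *
from scipy.optimize import least_squares
def fit(pts,w,h,name):
    # pts: world corners Nx2 in order (+?): local corners given
    return
def rig(L,W):
    L=np.array(L,float);W=np.array(W)[:,:2]
    lc=L.mean(0);wc=W.mean(0);H=(L-lc).T@(W-wc);U,S,V=np.linalg.svd(H)
    D=np.diag([1,np.sign(np.linalg.det(V.T@U.T))]);R=V.T@D@U.T
    t=wc-R@lc; return R,t,(L@R.T+t-W)*1000
pv=[(118,80),(692,215),(625,542),(40,402)]
W=[ray("top",u/5+290-.4,v/5+160-.4,.012) for u,v in pv]
R,t,e=rig([(.07,.125),(.07,-.125),(-.07,-.125),(-.07,.125)],W)
print("vise",t,np.degrees(np.arctan2(R[1,0],R[0,0])),e.round(1))
ax=R@[0,-.115]+t; bay=R@[0,.015]+t;print("axis",ax,"bay",bay)
for n,p in dict(red=(484,214),white=(530,217),blue=(582,232)).items():
    q=ray("top",p[0]/5+290-.4,p[1]/5+160-.4,.034)[:2]-ax; l=R.T@q
    print(n,l, np.arctan2(l[0],l[1]))
q=ray("top",415/5+289.6,329/5+159.6,.026)[:2]-ax;l=R.T@q;print("ptr",l,np.arctan2(l[0],l[1]))
q=ray("top",510/5+289.6,315/5+159.6,.078)[:2]-ax;l=R.T@q;print("capstripe",l,np.arctan2(l[0],l[1]))
pc=[(128,102),(303,148),(243,372),(65,325)]
W=[ray("top",u/6+140-.4,v/6+240-.4,.032) for u,v in pc]
R,t,e=rig([(.038,.031),(.038,-.031),(-.038,-.031),(-.038,.031)],W)
print("carrier",t,np.degrees(np.arctan2(R[1,0],R[0,0])),e.round(1))
z=np.load("top0.npz");P=cloud("top",z["d"])
m=(P[...,2]>.05)
for nm,(u0,u1,v0,v1) in dict(fin=(140,220,240,320),bottle=(470,545,175,230),knob=(370,420,200,250)).items():
    q=P[v0:v1,u0:u1][m[v0:v1,u0:u1]]; print(nm,len(q),q.mean(0),q.min(0),q.max(0))
E
```

```text
vise [ 0.55809361 -0.09076718] -12.700927635239125 [[ 0.   0.8]
 [-0.8 -0.8]
 [ 0.5 -0.9]
 [ 0.3  0.9]]
axis [ 0.53280948 -0.20295324] bay [ 0.56139154 -0.07613421]
red [0.04506911 0.0794391 ] 0.5160598024637695
white [0.04829538 0.06073706] 0.6717796980817082
blue [0.04720322 0.03857896] 0.8855982529809117
ptr [-0.00665996  0.0959943 ] -0.06926765487997293
capstripe [-0.00215388  0.06676713] -0.03224839700144316
carrier [0.43396251 0.29526155] -13.174504510501922 [[-0.   0.6]
 [ 0.5 -1.6]
 [ 0.1 -0.4]
 [-0.6  1.4]]
fin 212 [0.4299797  0.26388861 0.16512448] [0.4063193  0.02478735 0.05010164] [0.45383649 0.30488109 0.94087626]
bottle 1095 [ 0.5842889  -0.35613363  0.11452574] [ 0.4063193  -0.39621769  0.05025499] [0.62082269 0.02478735 0.94087626]
knob 220 [ 0.53462198 -0.13736847  0.12456167] [ 0.4063193  -0.17021644  0.05076306] [0.55150855 0.02478735 0.94087626]
```

```bash
python3 -m handwheel '[[[0.0225,0.0325,0,0,0,-0.028,0.0854],[0.0225,0.0325,0,0,0,-0.028,0.0854],[0.0225,0.0325,0,0,0,-0.028,0.0854],[0.0225,0.0325,0,0,0,-0.028,0.0854],[0.0225,0.0325,0,0,0,-0.028,0.0854],[0.0225,0.0325,0,0,0,-0.028,0.0854],[0.0225,0.0325,0,0,0,-0.028,0.0854],[0.0225,0.0325,0,0,0,-0.028,0.0854],[0.0225,0.0325,0,0,0,-0.028,0.0854]]]'
python3 -m handwheel '[[[0.0225,0.0325,0,0,0,-0.028,0.0854],[0.0225,0.0325,0,0,0,-0.028,0.0854],[0.0225,0.0325,0,0,0,-0.028,0.0854],[0.0225,0.0325,0,0,0,-0.028,0.0854],[0.0225,0.0325,0,0,0,-0.028,0.0854],[0.0225,0.0325,0,0,0,-0.028,0.0854],[0.0225,0.0325,0,0,0,-0.028,0.0854],[0,0,0,0,0,0,0.0854],[0,0,0,0,0,0,0.0854],[0,0,0,0,0,0,0.0854]]]'
python3 - <<'E'
from h import *
import pickle
o=r.get_obs(); print(o)
im,d=r.grab_frame("wrist"); cv2.imwrite("pics/w1.png",im[:,:,::-1]); pickle.dump((o,im,d),open("w1.pkl","wb"))
E
```

```text
clock: 0.9
tcp_pos: [0.37, -0.3598, 0.3039]
orientation: [3.142, -0.006, -0.0]
contact_force: [0.9, -0.2, -0.5]
grip_width: 0.0853
clock: 1.73
tcp_pos: [0.5265, -0.1345, 0.3035]
orientation: [3.126, -0.31, -0.002]
contact_force: [-0.5, 0.1, -0.4]
grip_width: 0.0855
{'clock': 1.7333, 'joints': array([ 0.32077542,  0.27372345, -0.22260391,  1.85935447,  0.07084867,
        1.01705455, -1.69981586]), 'qvel': array([ 0.02594537, -0.00745014,  0.02061573,  0.00735171, -0.00077171,
        0.0004044 , -0.00235963]), 'tau': array([-1.76909231e+00, -4.48350227e+01, -2.28680335e+00, -2.70343280e+01,
       -1.22494083e-01, -5.53726510e-02, -2.93308706e-02]), 'tcp_pos': array([ 0.52646365, -0.13449713,  0.30352492]), 'orientation': array([ 3.12570721e+00, -3.10239293e-01, -1.54644337e-03]), 'contact_force': array([-0.50333789,  0.09521181, -0.40798319]), 'moment': array([-0.02838161, -0.00320741, -0.02822587]), 'grip_width': 0.08553286033691382}
```

View pics/w1.png

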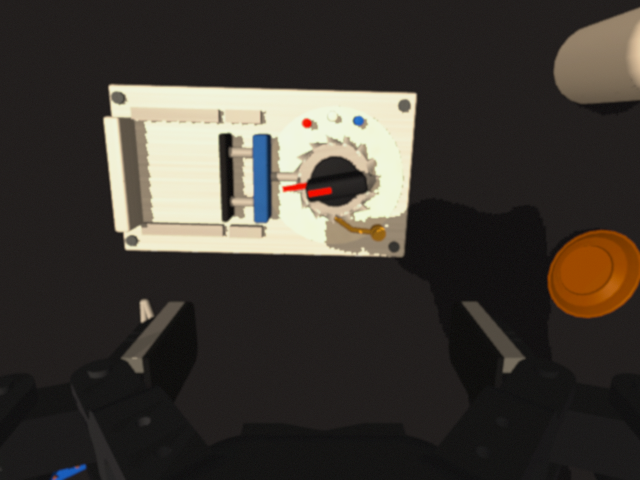

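The wrist view shows the clamp complete: plate corners (109,85), (416,93), (404,257), (125,249), wheel hub about (335,180), red pin (307,123), white (333,118), blue (358,121), pointer tip (284,189).

```bash
cat >> h.py <<'E'
def rig(L,W):
    L=np.array(L,float);W=np.array(W)[:,:2]
    lc=L.mean(0);wc=W.mean(0);H=(L-lc).T@(W-wc);U,S,V=np.linalg.svd(H)
    D=np.diag([1,np.sign(np.linalg.det(V.T@U.T))]);R=V.T@D@U.T
    t=wc-R@lc; return R,t,(L@R.T+t-W)*1000
E
python3 - <<'E'
from h import *
import pickle
o,im,d=pickle.load(open("w1.pkl","rb"))
c=cv2.resize(im[70:270,95:425],(792,480),interpolation=cv2.INTER_CUBIC);cv2.imwrite("pics/w1c.png",c[:,:,::-1])
W=[ray("wrist",u,v,.012,o) for u,v in [(109,85),(416,93),(404,257),(125,249)]]
R,t,e=rig([(.07,.125),(.07,-.125),(-.07,-.125),(-.07,.125)],W)
print(t,np.degrees(np.arctan2(R[1,0],R[0,0])),e.round(1))
loc=lambda u,v,z:(R.T@(ray("wrist",u,v,z,o)[:2]-t)).round(4)
for n,a in dict(red=(307,123,.034),white=(333,118,.034),blue=(358,121,.034),ptrtip=(284,189,.026),fencebase_hi=(142,120,.012),fencetop_hi=(133,117,.054),fencetop_lo=(141,231,.054),pad_hi=(221,135,.04),jaw=(262,137,.05),guideL=(180,121,.02),guideR=(180,226,.02)).items(): print(n,loc(*a))
P=cloud("wrist",d,o)
for v,u in [(170,180),(170,118),(170,262),(185,345),(180,225),(228,180),(116,180)]: print((u,v),(R.T@(P[v,u,:2]-t)).round(4),P[v,u,2].round(4))
E
```

```text
[ 0.55772103 -0.08982014] -12.895282554524814 [[ 1.   0.7]
 [ 0.1 -1.3]
 [-0.2 -0.1]
 [-0.9  0.6]]
red [ 0.044  -0.0367]
white [ 0.0482 -0.0567]
blue [ 0.0465 -0.0761]
ptrtip [-0.0092 -0.0184]
fencebase_hi [0.0426 0.0998]
fencetop_hi [0.0449 0.0889]
fencetop_lo [-0.0407  0.0905]
pad_hi [0.0334 0.0288]
jaw [ 0.0331 -0.004 ]
guideL [0.0427 0.066 ]
guideR [-0.0445  0.0715]
(180, 170) [0.0025 0.0711] 0.0121
(118, 170) [0.0047 0.1098] 0.0411
(262, 170) [ 0.0077 -0.0025] 0.0411
(345, 185) [ 0.003  -0.0656] 0.0786
(225, 180) [-0.001   0.0268] 0.0402
(180, 228) [-0.0458  0.0709] 0.0219
(180, 116) [0.0466 0.0654] 0.0211
```

View pics/w1c.png

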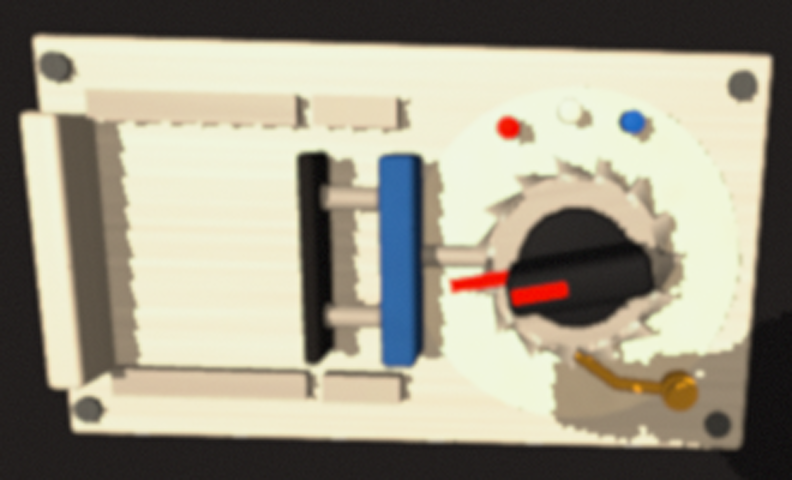

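```bash
python3 - <<'E'
from h import *
import pickle
from scipy.optimize import least_squares
o,im,d=pickle.load(open("w1.pkl","rb"))
W=[ray("wrist",u,v,.012,o) for u,v in [(109,85),(416,93),(404,257),(125,249)]]
R,t,e=rig([(.07,.125),(.07,-.125),(-.07,-.125),(-.07,.125)],W)
loc=lambda u,v,z:R.T@(ray("wrist",u,v,z,o)[:2]-t)
cr=lambda u,v,z:loc(u/2.4+95-.3,v/2.4+70-.3,z)
pins=np.array([cr(508,127,.034),cr(570,111,.034),cr(632,122,.034)])
th=np.array([3,4,5])*2*np.pi/15
f=lambda p:((p[:2]+.05*np.c_[np.sin(th+p[2]),np.cos(th+p[2])])-pins).ravel()
s=least_squares(f,[0,-.06,0]);print("axis from pins",s.x,s.fun*1e3)
print("knob bar c",cr(580,280,.078),"skirt?",cr(580,266,.044))
p=cr(452,287,.026)-s.x[:2];print("ptr",p,np.arctan2(*p)-s.x[2], "stripe ang", np.arctan2(*(cr(512,298,.078)-cr(568,289,.078)))-s.x[2])
print("fence top inner",cr(58,113,.042),cr(84,387,.042),"base",cr(118,125,.012),"pad",cr(300,154,.04),cr(305,361,.04))
print("teeth wheel centre guess",cr(577,265,.03))
P=cloud("wrist",d,o);L=(P[...,:2]-t)@R
m=(P[...,2]>.07)&(P[...,2]<.085)&(abs(L[...,0])<.04)&(abs(L[...,1]+.06)<.04)
q=L[m];rect=cv2.minAreaRect((q*1000).astype(np.float32));print("bar top",rect,P[m][:,2].mean())
E
```

```text
axis from pins [-8.59279786e-05 -5.92211342e-02 -1.69721379e-01] [-0.05557148  0.28938325  0.08774718  0.10489041 -0.03217579 -0.39427367]
knob bar c [ 0.00184342 -0.05961637] skirt? [ 0.00137645 -0.06068485]
ptr [-0.00934171  0.04165157] -0.050909737237007396 stripe ang -0.01741435534325103
fence top inner [0.04473662 0.10471367] [-0.04410293  0.10488214] base [0.04124511 0.09843167] pad [0.03417043 0.02972146] [-0.03359266  0.03058566]
teeth wheel centre guess [-0.00018701 -0.06015836]
bar top ((-0.04996347427368164, -59.45972442626953), (14.333512306213379, 44.05904769897461), 10.564157485961914) 0.0772587811592472
```

```bash
python3 -m handwheel '[[[-0.0077,0.0358,-0.004,0,0,-0.003,0.0854],[-0.0077,0.0358,-0.004,0,0,-0.003,0.0854],[-0.0077,0.0358,-0.004,0,0,-0.003,0.0854],[-0.0077,0.0358,-0.004,0,0,-0.003,0.0854],[-0.0077,0.0358,-0.004,0,0,-0.003,0.0854],[-0.0077,0.0358,-0.004,0,0,-0.003,0.0854],[-0.0077,0.0358,-0.004,0,0,-0.003,0.0854],[-0.0077,0.0358,-0.004,0,0,-0.003,0.0854],[-0.0077,0.0358,-0.004,0,0,-0.003,0.0854],[-0.0077,0.0358,-0.004,0,0,-0.003,0.0854]]]'
python3 -m handwheel '[[[-0.0077,0.0358,-0.004,0,0,-0.003,0.0854],[-0.0077,0.0358,-0.004,0,0,-0.003,0.0854],[0,0,0,0,0,0,0.0854],[0,0,0,0,0,0,0.0854],[0,0,0,0,0,0,0.0854]]]'
python3 - <<'E'
from h import *
import pickle
o=r.get_obs(); print(o["joints"],o["orientation"])
im,d=r.grab_frame("wrist"); cv2.imwrite("pics/w2.png",im[:,:,::-1]); pickle.dump((o,im,d),open("w2.pkl","wb"))
E
```

```text
clock: 2.62
tcp_pos: [0.4499, 0.2234, 0.2639]
orientation: [3.12, -0.363, 0.001]
contact_force: [0.7, -0.2, -0.1]
grip_width: 0.0857
clock: 3.03
tcp_pos: [0.4351, 0.2937, 0.2557]
orientation: [3.118, -0.37, 0.0]
contact_force: [1.0, -0.4, 0.5]
grip_width: 0.0851
[-0.33297741  0.32384964 -0.45681374  1.93650818  0.17837827  0.92128571
 -2.68486254] [ 3.11826943e+00 -3.70139937e-01  9.40935284e-05]
```

View pics/w2.png

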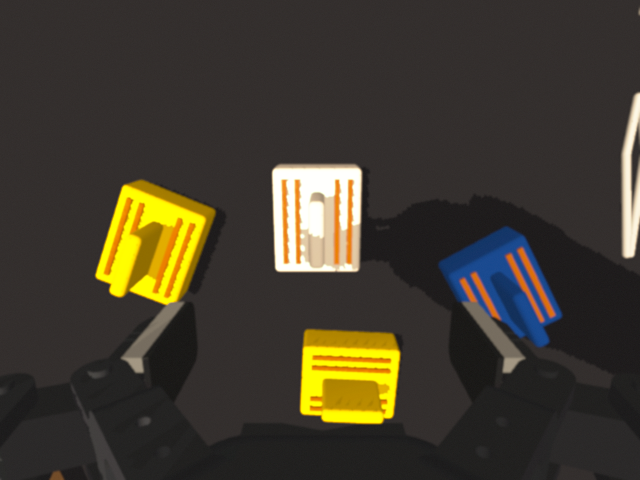

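The picture shows the white carrier at (317,218), fin at (317,230), with yellow neighbours at (155,243) and (350,377) and the blue one at (500,283).

```bash
python3 - <<'E'
from h import *
import pickle
o,im,d=pickle.load(open("w2.pkl","rb"))
P=cloud("wrist",d,o)
box=np.zeros((480,640),bool);box[150:285,255:375]=1
for lo,hi in((.025,.04),(.062,.082)):
    m=box&(P[...,2]>lo)&(P[...,2]<hi)
    if lo<.03: m&=im.sum(-1)>330
    q=P[m];rect=cv2.minAreaRect((q[:,:2]*1000).astype(np.float32));print(rect,len(q),q[:,2].mean())
W=[ray("wrist",u,v,.032,o) for u,v in [(274,171),(361,170),(360,271),(276,272)]]
R,t,e=rig([(.038,.031),(.038,-.031),(-.038,-.031),(-.038,.031)],W)
print("carrier",t,np.degrees(np.arctan2(R[1,0],R[0,0])),e.round(1)); print("tool yaw",np.degrees(2*np.arctan2(o["orientation"][1],o["orientation"][0])))
c=cv2.resize(im[140:290,250:390],None,fx=4,fy=4,interpolation=cv2.INTER_CUBIC);cv2.imwrite("pics/w2c.png",c[:,:,::-1])
E
```

```text
((433.0049743652344, 298.3700866699219), (62.09088897705078, 76.8371810913086), 76.5509262084961) 7712 0.032278008465250814
((433.7344055175781, 298.43829345703125), (9.518712043762207, 43.51100540161133), 76.42890167236328) 1063 0.07115558044754289
carrier [0.43269106 0.2976002 ] -13.236558353337687 [[ 1.5  0.8]
 [ 0.7 -1. ]
 [-1.3  0. ]
 [-0.9  0.2]]
tool yaw -13.538719093803303
```

View pics/w2c.png

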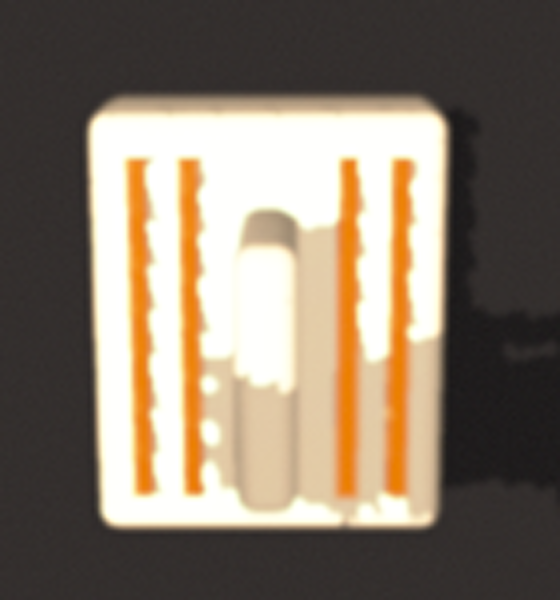

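```bash
python3 -m handwheel '[[[-0.0009,0.0022,-0.03,0,0,0,0.05],[-0.0009,0.0023,-0.03,0,0,0,0.05],[0,0,-0.03,0,0,0,0.05],[0,0,-0.03,0,0,0,0.05],[0,0,-0.0237,0,0,0,0.05],[0,0,0,0,0,0,0.05],[0,0,0,0,0,0,0.05]]]' 30
python3 -m handwheel '[[[0,0,0,0,0,0,0],[0,0,0,0,0,0,0],[0,0,0,0,0,0,0],[0,0,0,0,0,0,0],[0,0,0,0,0,0,0],[0,0,0,0,0,0,0]]]' 30
```

```text
clock: 3.67
tcp_pos: [0.433, 0.298, 0.1118]
orientation: [3.117, -0.371, -0.002]
contact_force: [-0.7, 0.2, 0.5]
grip_width: 0.0498
clock: 4.17
tcp_pos: [0.4334, 0.3001, 0.1135]
orientation: [-3.119, 0.368, -0.003]
contact_force: [-0.9, -2.5, 8.5]
grip_width: 0.0095
```

```bash
python3 -m handwheel '[[[0,0,0.01,0,0,0,0],[0,0,0.03,0,0,0,0],[0,0,0.03,0,0,0,0],[0,0,0.03,0,0,0,0],[0,0,0,0,0,0,0],[0,0,0,0,0,0,0]]]' 40
python3 - <<'E'
from h import *
im,d=r.grab_frame("wrist"); cv2.imwrite("pics/w3.png",im[:,:,::-1])
E
```

```text
clock: 4.67
tcp_pos: [0.4333, 0.3007, 0.2144]
orientation: [-3.117, 0.367, -0.005]
contact_force: [-0.5, -0.3, -2.1]
grip_width: 0.0095
```

View pics/w3.png

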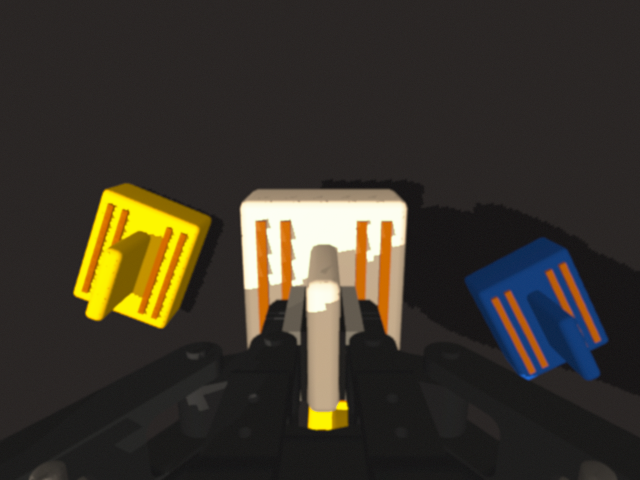

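```bash
python3 -m handwheel '[[[0.0155,-0.0357,0,0,0,0.001,0],[0.0155,-0.0357,0,0,0,0.001,0],[0.0155,-0.0357,0,0,0,0.001,0],[0.0155,-0.0357,0,0,0,0.001,0],[0.0155,-0.0357,0,0,0,0.001,0],[0.0155,-0.0357,0,0,0,0.001,0],[0.0155,-0.0357,0,0,0,0.001,0],[0.0155,-0.0357,0,0,0,0.001,0],[0.0155,-0.0357,0,0,0,0.001,0]]]'
python3 -m handwheel '[[[0,0,0,0,0,0,0],[0,0,0,0,0,0,0],[0,0,0,0,0,0,0],[0,0,0,0,0,0,0]]]'
python3 - <<'E'
from h import *
import pickle
o=r.get_obs(); print(o["tcp_pos"],o["orientation"],"dxy",np.array([.5735,-.0209])-o["tcp_pos"][:2])
im,d=r.grab_frame("wrist"); cv2.imwrite("pics/w4.png",im[:,:,::-1]);pickle.dump((o,im,d),open("w4.pkl","wb"))
im,d=r.grab_frame("scene"); cv2.imwrite("pics/s4.png",cv2.resize(im[150:330,190:390],None,fx=4,fy=3.3)[:,:,::-1])
E
```

```text
clock: 5.47
tcp_pos: [0.5714, -0.0232, 0.2104]
orientation: [3.121, -0.352, -0.005]
contact_force: [-0.5, -0.1, -2.6]
grip_width: 0.0095
clock: 5.8
tcp_pos: [0.5712, -0.0196, 0.2112]
orientation: [-3.122, 0.349, 0.004]
contact_force: [0.3, -0.6, -3.3]
grip_width: 0.0096
[ 0.57117718 -0.01957604  0.21124709] [-3.12156499  0.34918831  0.00358202] dxy [ 0.00232282 -0.00132396]
```

View pics/w4.png

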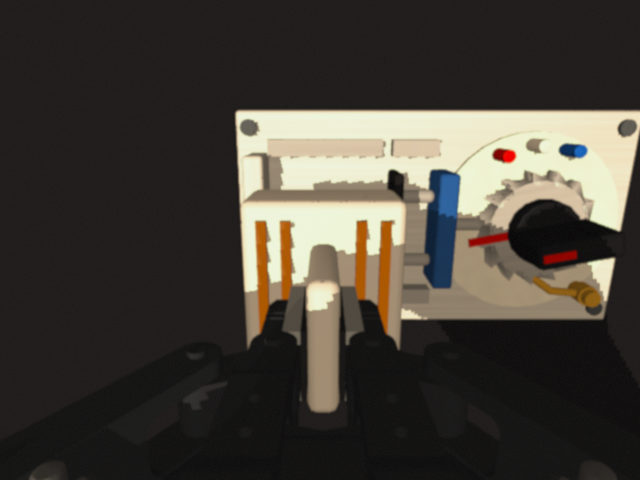

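View pics/s4.png

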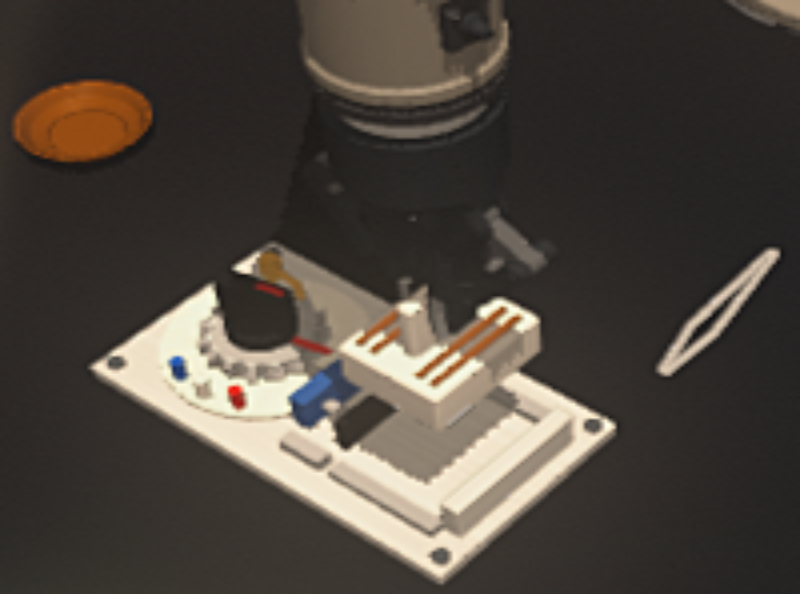

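```bash
python3 - <<'E'
from h import *
import pickle
o,im,d=pickle.load(open("w4.pkl","rb"))
P=cloud("wrist",d,o)
box=np.zeros((480,640),bool);box[185:345,238:410]=1
m=box&(P[...,2]>.115)&(P[...,2]<.137); q=P[m]
m2=box&(P[...,2]>.08)&(P[...,2]<.14);print("z",np.percentile(P[m2][:,2],[2,20,50,80,98]))
y=np.radians(-12.9);R=np.array([[np.cos(y),-np.sin(y)],[np.sin(y),np.cos(y)]])
L=(q[:,:2]-[.5735,-.0209])@R
print("in bay frame x max",np.percentile(L[:,0],[98,99.5]),"y",np.percentile(L[:,1],[.3,1,99,99.7]))
# yaw from front edge
a=[ray("wrist",u,205,.13,o) for u in (243,405)];print(np.degrees(np.arctan2(*(a[0]-a[1])[[1,0]]))-90)
# clamp recheck: fence edge, corners
W=[ray("wrist",u,v,.012,o) for u,v in [(236,111),(640,111),(604,320)]];print(W)
print([R.T@(w[:2]-[.5577,-.0898]) for w in W])
E
```

```text
z [0.10772027 0.12852956 0.12948441 0.13090668 0.13247985]
in bay frame x max [0.03528995 0.03539723] y [-0.03011898 -0.02954065  0.03080862  0.0313584 ]
-12.784431193040788
[array([0.65293395, 0.01609151, 0.012     ]), array([ 0.59843885, -0.22378388,  0.012     ]), array([ 0.46183825, -0.19552076,  0.012     ])]
[array([0.06919007, 0.12447992]), array([ 0.06962257, -0.12150734]), array([-0.06984014, -0.12445364])]
```

```bash
python3 -m handwheel '[[[0.0024,-0.001,-0.02,0,0,0,0],[0,0,-0.025,0,0,0,0],[0,0,-0.02,0,0,0,0],[0,0,-0.01,0,0,0,0],[0,0,-0.005,0,0,0,0],[0,0,0,0,0,0,0],[0,0,0,0,0,0,0],[0,0,0,0,0,0,0]]]'
```

```text
clock: 6.57
tcp_pos: [0.5754, -0.022, 0.1335]
orientation: [-3.122, 0.353, -0.003]
contact_force: [0.1, -0.1, -2.3]
grip_width: 0.0096
```

```bash
python3 -m handwheel '[[[-0.0015,0.001,-0.003,0,0,0,0],[0,0,-0.003,0,0,0,0],[0,0,-0.001,0,0,0,0],[0,0,0,0,0,0,0],[0,0,0,0,0,0,0]]]'
```

```text
clock: 6.98
tcp_pos: [0.5731, -0.0212, 0.1256]
orientation: [3.122, -0.353, 0.0]
contact_force: [-2.6, -0.2, 4.3]
grip_width: 0.0092
```

```bash
python3 -m handwheel '[[[0,0,0.0005,0,0,0,0.03],[0,0,0.0005,0,0,0,0.05],[0,0,0,0,0,0,0.05],[0,0,0,0,0,0,0.05],[0,0,0,0,0,0,0.05],[0,0,0.02,0,0,0,0.05],[0,0,0.03,0,0,0,0.05],[0,0,0.04,0,0,0,0.05],[0,0,0.04,0,0,0,0.05],[0,0,0,0,0,0,0.05]]]'
python3 -m handwheel '[[[0,0,0,0,0,0,0.05],[0,0,0,0,0,0,0.05]]]'
python3 - <<'E'
from h import *
import pickle
o=r.get_obs(); print(o["tcp_pos"],o["orientation"],o["joints"])
im,d=r.grab_frame("wrist"); cv2.imwrite("pics/w5.png",im[:,:,::-1]);pickle.dump((o,im,d),open("w5.pkl","wb"))
P=cloud("wrist",d,o)
m=(P[...,2]>.065)&(P[...,2]<.1)&(np.hypot(P[...,0]-.573,P[...,1]+.021)<.035)
print(cv2.minAreaRect((P[m][:,:2]*1000).astype(np.float32)),P[m][:,2].mean())
m=(P[...,2]>.0425)&(P[...,2]<.05)&(np.hypot(P[...,0]-.573,P[...,1]+.021)<.06)
print(cv2.minAreaRect((P[m][:,:2]*1000).astype(np.float32)),P[m][:,2].mean())
E
```

```text
clock: 7.82
tcp_pos: [0.5769, -0.0207, 0.2642]
orientation: [-3.12, 0.353, -0.02]
contact_force: [0.1, 0.3, -0.1]
grip_width: 0.0501
clock: 7.98
tcp_pos: [0.5728, -0.0214, 0.2559]
orientation: [3.121, -0.353, -0.0]
contact_force: [-0.2, 0.1, -0.4]
grip_width: 0.0505
[ 0.572753   -0.02141501  0.2559268 ] [ 3.12137644e+00 -3.53226056e-01 -2.12993265e-04] [ 0.20569702  0.38556857 -0.34981447  1.83294174  0.15937413  0.95061232
 -2.00961754]
((573.1504516601562, -21.188678741455078), (9.797971725463867, 44.11644744873047), 76.96054077148438) 0.08266994173836469
((573.6378784179688, -20.26962661743164), (90.46519470214844, 86.43244934082031), 77.50765991210938) 0.044325225678897295
```

View pics/w5.png

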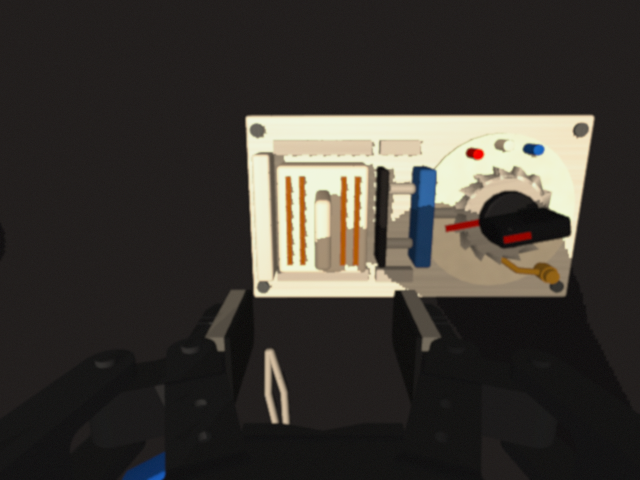

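```bash
python3 -m handwheel '[[[-0.003,-0.0126,0,0,0,0.117,0.05],[-0.003,-0.0126,0,0,0,0.117,0.05],[-0.003,-0.0126,0,0,0,0.117,0.05],[-0.003,-0.0126,0,0,0,0.117,0.05],[-0.003,-0.0126,0,0,0,0.117,0.05],[-0.003,-0.0126,0,0,0,0.117,0.04],[-0.003,-0.0126,0,0,0,0.117,0.04],[-0.003,-0.0126,0,0,0,0.117,0.04],[-0.002,-0.0126,0,0,0,0.117,0.04],[-0.002,-0.0126,0,0,0,0.117,0.04]]]' 20
python3 -m handwheel '[[[0,0,0,0,0,0.117,0.04],[0,0,0,0,0,0.117,0.04],[0,0,0,0,0,0.117,0.04],[0,0,0,0,0,0.117,0.04],[0,0,0,0,0,0.111,0.04],[0,0,0,0,0,0,0.04],[0,0,0,0,0,0,0.04],[0,0,0,0,0,0,0.04]]]'
python3 - <<'E'
from h import *
import pickle
o=r.get_obs(); print(o["tcp_pos"],o["orientation"],o["joints"],np.degrees(2*np.arctan2(o["orientation"][1],o["orientation"][0])))
im,d=r.grab_frame("wrist"); cv2.imwrite("pics/w6.png",im[:,:,::-1]);pickle.dump((o,im,d),open("w6.pkl","wb"))
P=cloud("wrist",d,o)
m=(P[...,2]>.07)&(P[...,2]<.085)&(np.hypot(P[...,0]-.5445,P[...,1]+.1476)<.03)
print(cv2.minAreaRect((P[m][:,:2]*1000).astype(np.float32)),P[m][:,2].mean())
E
```

```text
clock: 8.87
tcp_pos: [0.544, -0.1477, 0.2542]
orientation: [-2.791, -1.437, 0.004]
contact_force: [-0.1, 0.1, 0.5]
grip_width: 0.04
clock: 9.53
tcp_pos: [0.5447, -0.1473, 0.2552]
orientation: [-2.275, -2.164, 0.001]
contact_force: [-0.0, -0.7, -0.3]
grip_width: 0.0401
[ 0.54465535 -0.1472714   0.25524521] [-2.27536014e+00 -2.16382036e+00  9.94197686e-04] [ 0.6822545   0.43053255 -0.67391834  1.83690023  0.31696622  0.98557599
 -0.17548691] -272.8786458985984
((544.3206787109375, -147.96331787109375), (44.1560173034668, 13.995584487915039), 88.06625366210938) 0.07733822606383121
```

View pics/w6.png

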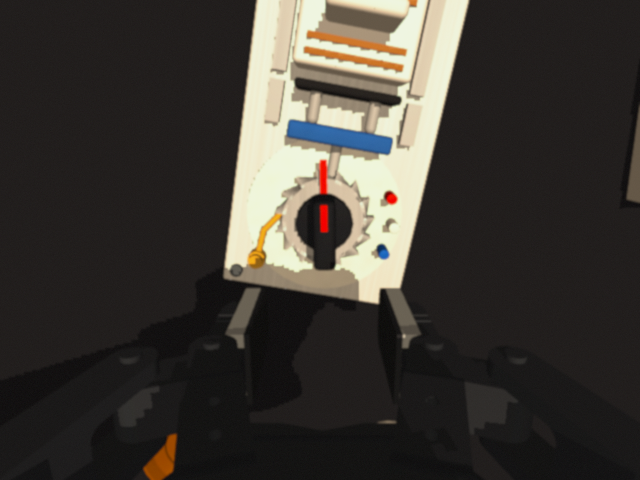

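```bash
python3 - <<'E'
from h import *
import pickle
o,im,d=pickle.load(open("w6.pkl","rb"))
ax=np.array([.5443,-.1480])
for n,a in dict(red=(391,198,.034),white=(392,227,.034),blue=(383,252,.034),ptr=(323,161,.026)).items():
    w=ray("wrist",*a,o)[:2]-ax;print(n,np.hypot(*w),np.degrees(np.arctan2(w[1],w[0])))
E
python3 -m handwheel '[[[0,-0.0005,-0.03,0,0,0.008,0.04],[0,0,-0.03,0,0,0.008,0.04],[0,0,-0.03,0,0,0,0.04],[0,0,-0.02,0,0,0,0.04],[0,0,-0.012,0,0,0,0.03],[0,0,-0.006,0,0,0,0.03],[0,0,0,0,0,0,0.024],[0,0,0,0,0,0,0.024]]]' 20
```

```text
red 0.04961738794878803 16.43850084292845
white 0.04859030653912611 -8.002704299494996
blue 0.04843539517371137 -31.03274865826541
ptr 0.0411550907146676 87.75070706798552
clock: 10.25
tcp_pos: [0.5457, -0.1477, 0.129]
orientation: [2.255, 2.186, 0.001]
contact_force: [0.1, -0.1, -0.8]
grip_width: 0.0242
```

```bash
python3 -m handwheel '[[[-0.0012,-0.0003,-0.003,0,0,0,0.02],[0,0,-0.003,0,0,0,0.018],[0,0,0,0,0,0,0.018],[0,0,0,0,0,0,0.018],[0,0,0,0,0,0,0.018]]]' 20
python3 - <<'E'
from h import *
import pickle
o=r.get_obs(); print(o["tcp_pos"],o["orientation"],o["contact_force"])
im,d=r.grab_frame("wrist"); cv2.imwrite("pics/w7.png",im[:,:,::-1]);pickle.dump((o,im,d),open("w7.pkl","wb"))
E
```

```text
clock: 10.67
tcp_pos: [0.544, -0.1481, 0.1225]
orientation: [2.255, 2.186, 0.0]
contact_force: [0.1, -0.8, 0.2]
grip_width: 0.0179
[ 0.54401531 -0.14814962  0.12254355] [2.25545613e+00 2.18619695e+00 4.18564151e-04] [ 0.07578799 -0.84233039  0.21261786]
```

View pics/w7.png

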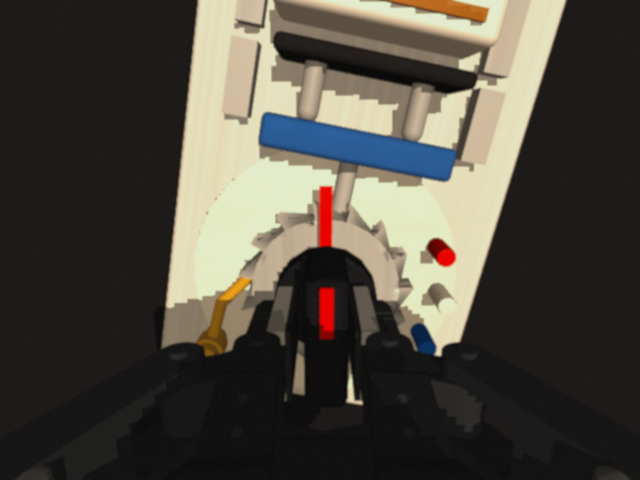

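The fingers straddle the bar (stripe at (327,312)), pointer tip is at (326,188), and pawl and pins are clear. Closing lightly.

```bash
python3 -m handwheel '[[[0,0,0,0,0,0,0.016],[0,0,0,0,0,0,0.014],[0,0,0,0,0,0,0.013],[0,0,0,0,0,0,0.013]]]' 15
```

```text
clock: 11.05
tcp_pos: [0.5449, -0.1481, 0.1227]
orientation: [2.255, 2.185, 0.003]
contact_force: [3.5, 0.5, 1.5]
grip_width: 0.0136
```

```bash
python3 -m handwheel '[[[0,0,0,0,0,-0.06,0.013],[0,0,0,0,0,-0.06,0.013],[0,0,0,0,0,-0.06,0.013],[0,0,0,0,0,-0.06,0.013],[0,0,0,0,0,-0.06,0.013],[0,0,0,0,0,-0.06,0.013],[0,0,0,0,0,-0.06,0.013],[0,0,0,0,0,-0.06,0.013],[0,0,0,0,0,-0.02,0.013],[0,0,0,0,0,0,0.013]]]'
python3 - <<'E'
from h import *
import pickle
o=r.get_obs(); print(o["tcp_pos"],o["contact_force"],o["moment"],"tool yaw",np.degrees(2*np.arctan2(o["orientation"][1],o["orientation"][0])))
im,d=r.grab_frame("wrist"); cv2.imwrite("pics/w8.png",im[:,:,::-1]);pickle.dump((o,im,d),open("w8.pkl","wb"))
E
```

```text
clock: 11.88
tcp_pos: [0.5449, -0.1481, 0.1227]
orientation: [2.725, 1.561, 0.003]
contact_force: [4.2, 0.2, 0.4]
grip_width: 0.0139
[ 0.54486019 -0.14807973  0.12270441] [4.18119426 0.15158455 0.36984757] [-0.24325502 -0.97638475  0.02214871] tool yaw 59.604289943661854
```

View pics/w8.png

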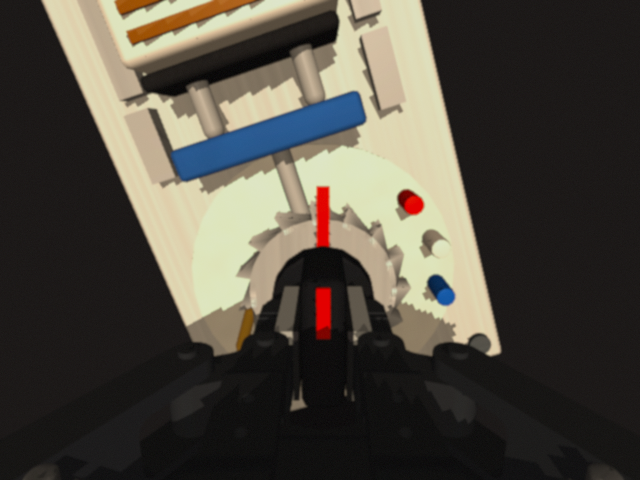

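Knob turned with the tool, pointer tip at (323,188), and the red pin has come nearer at (413,203). Continuing by one click, easing the small side force.

```bash
python3 -m handwheel '[[[0.0003,0,0,0,0,-0.06,0.013],[0.0003,0,0,0,0,-0.06,0.013],[0,0,0,0,0,-0.06,0.013],[0,0,0,0,0,-0.06,0.013],[0,0,0,0,0,-0.06,0.013],[0,0,0,0,0,-0.06,0.013],[0,0,0,0,0,-0.06,0.013],[0,0,0,0,0,0,0.013],[0,0,0,0,0,0,0.013]]]'
python3 - <<'E'
from h import *
import pickle
o=r.get_obs(); print(o["tcp_pos"],o["contact_force"],o["moment"],"tool yaw",np.degrees(2*np.arctan2(o["orientation"][1],o["orientation"][0])),o["joints"][6])
im,d=r.grab_frame("wrist"); cv2.imwrite("pics/w9.png",im[:,:,::-1]);pickle.dump((o,im,d),open("w9.pkl","wb"))
E
```

```text
clock: 12.68
tcp_pos: [0.545, -0.1481, 0.1227]
orientation: [2.99, 0.962, 0.001]
contact_force: [3.4, -0.7, 4.8]
grip_width: 0.0132
[ 0.54496576 -0.14808667  0.12269663] [ 3.43804965 -0.66079009  4.77976644] [-0.11113883 -0.70370511  0.10471214] tool yaw 35.665970723093416 -1.052559044309241
```

View pics/w9.png

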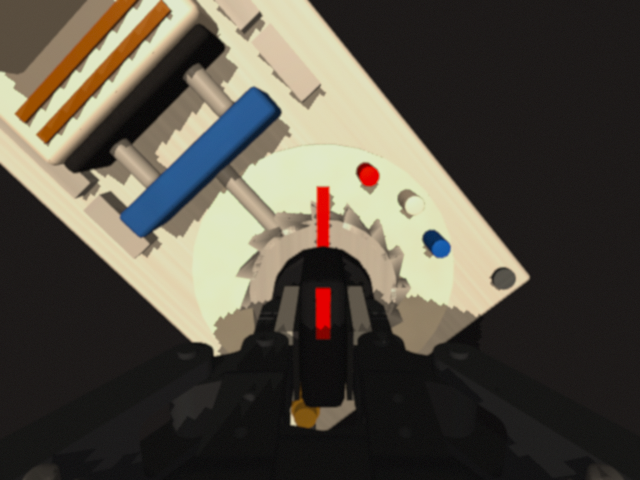

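```bash
python3 -m handwheel '[[[0.0003,0,0.0004,0,0,-0.06,0.013],[0.0002,0,0,0,0,-0.06,0.013],[0,0,0,0,0,-0.06,0.013],[0,0,0,0,0,-0.06,0.013],[0,0,0,0,0,-0.06,0.013],[0,0,0,0,0,-0.06,0.013],[0,0,0,0,0,-0.05,0.013],[0,0,0,0,0,-0.04,0.013],[0,0,0,0,0,0,0.013],[0,0,0,0,0,0,0.013]]]'
python3 - <<'E'
from h import *
import pickle
o=r.get_obs(); print(o["tcp_pos"],o["contact_force"],o["moment"],"tool yaw",np.degrees(2*np.arctan2(o["orientation"][1],o["orientation"][0])),o["joints"][6])
im,d=r.grab_frame("wrist"); cv2.imwrite("pics/w10.png",im[:,:,::-1]);pickle.dump((o,im,d),open("w10.pkl","wb"))
ax=np.array([.5443,-.1480])
P=cloud("wrist",d,o)
h=cv2.cvtColor(im,cv2.COLOR_RGB2HSV); red=((h[...,0]<8)|(h[...,0]>172))&(h[...,1]>180)&(h[...,2]>100)
n,l,s,c=cv2.connectedComponentsWithStats(red.astype(np.uint8))
for i in range(1,n):
    if s[i,4]>40:
        m=l==i; vv,uu=np.nonzero(m); zz=np.median(P[m][:,2])
        w=np.array([ray("wrist",u,v,zz,o)[:2]-ax for u,v in zip(uu,vv)]); mm=w.mean(0)
        print(s[i],c[i].round(1),"z",zz,"yaw",np.degrees(np.arctan2(mm[1],mm[0])),np.hypot(*mm))
E
```

```text
clock: 13.57
tcp_pos: [0.545, -0.1481, 0.1227]
orientation: [3.13, 0.271, 0.0]
contact_force: [2.2, -0.3, 3.5]
grip_width: 0.0133
[ 0.54501455 -0.14806338  0.12269214] [ 2.18870578 -0.3406702   3.47326134] [-0.16760627 -0.67536138  0.13935992] tool yaw 9.88646771590607 -1.4230814741613826
[301 157  20  21 325] [310.7 167.1] z 0.03367697179190682 yaw 14.856559070096278 0.05053558799872795
[316 187  14  61 728] [322.5 216.6] z 0.03336837063060924 yaw 9.895027948419791 0.031361159527860526
[315 288  16  51 755] [322.6 311.8] z 0.07851801024370787 yaw 9.571023139157457 0.012789512110963023
```

View pics/w10.png

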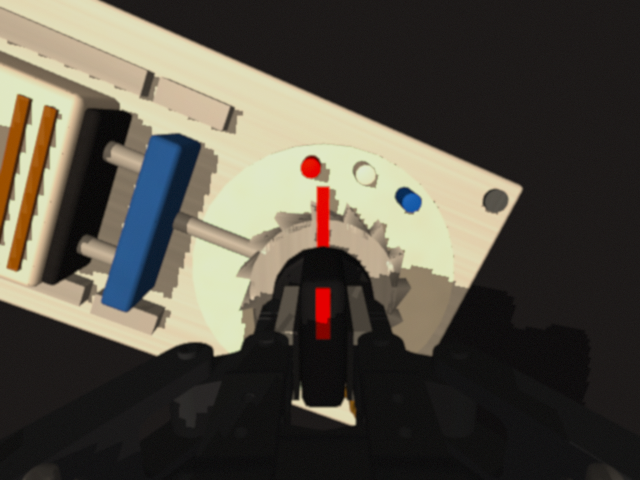

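```bash
python3 -m handwheel '[[[0,0,0,0,0,-0.02,0.013],[0,0,0,0,0,0,0.013],[0,0,0,0,0,0,0.013]]]'
python3 -c "
from bench import r;import numpy as np
o=r.get_obs();print(o['moment'],np.degrees(2*np.arctan2(o['orientation'][1],o['orientation'][0])))"
python3 -m handwheel '[[[0,0,0,0,0,0.04,0.013],[0,0,0,0,0,0.04,0.013],[0,0,0,0,0,0.03,0.013],[0,0,0,0,0,0,0.013],[0,0,0,0,0,0,0.013],[0,0,0,0,0,0,0.013]]]'
python3 -c "
from bench import r;import numpy as np
o=r.get_obs();print(o['moment'],np.degrees(2*np.arctan2(o['orientation'][1],o['orientation'][0])))"
```

```text
clock: 13.87
tcp_pos: [0.545, -0.1481, 0.1227]
orientation: [3.133, 0.236, 0.0]
contact_force: [3.1, -0.4, 5.3]
grip_width: 0.0138
[-0.1191091  -0.6316043   0.15357005] 8.609101509340368
clock: 14.37
tcp_pos: [0.545, -0.1481, 0.1227]
orientation: [3.115, 0.407, 0.0]
contact_force: [2.2, 0.2, 5.5]
grip_width: 0.0137
[-0.1833522  -0.6141749   0.12704762] 14.895297629081115
```

```bash
python3 -m handwheel '[[[0,0,0,0,0,0.02,0.013],[0,0,0,0,0,0.01,0.013],[0,0,0,0,0,0,0.013],[0,0,0,0,0,0,0.013]]]'
python3 - <<'E'
from h import *
import pickle
o=r.get_obs(); print(o["tcp_pos"],o["contact_force"],o["moment"],"tool yaw",np.degrees(2*np.arctan2(o["orientation"][1],o["orientation"][0])),o["joints"][6])
im,d=r.grab_frame("wrist"); cv2.imwrite("pics/w11.png",im[:,:,::-1])
E
```

```text
clock: 14.7
tcp_pos: [0.5451, -0.1481, 0.1227]
orientation: [-3.108, -0.454, -0.0]
contact_force: [3.4, -1.1, 5.2]
grip_width: 0.0137
[ 0.54505501 -0.14809471  0.12268086] [ 3.41122083 -1.07192444  5.22787934] [-0.1158834  -0.6157696  -0.06991622] tool yaw -343.3719424567047 -1.3262826532380536
```

View pics/w11.png

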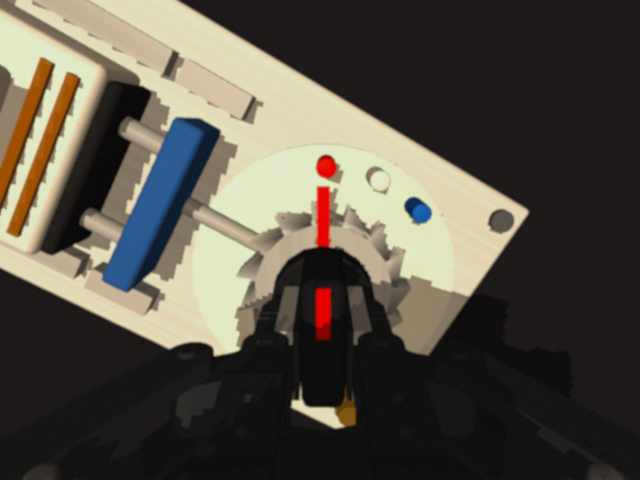

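The torque on the knob reversed at the pin (pointer (323,188), pin (327,167)), so the pawl holds. Releasing and retreating straight up.

```bash
python3 -m handwheel '[[[0,0,0,0,0,-0.008,0.014],[0,0,0,0,0,0,0.017],[0,0,0,0,0,0,0.025],[0,0,0,0,0,0,0.03],[0,0,0,0,0,0,0.03],[0,0,0.01,0,0,0,0.03],[0,0,0.03,0,0,0,0.03],[0,0,0.04,0,0,0,0.03],[0,0,0.04,0,0,0,0.03],[0,0,0.03,0,0,0,0.03]]]'
python3 -m handwheel '[[[0,0,0,0,0,0,0.03],[0,0,0,0,0,0,0.03],[0,0,0,0,0,0,0.03]]]'
python3 - <<'E'
from h import *
import pickle
o=r.get_obs()
im,d=r.grab_frame("wrist"); cv2.imwrite("pics/w12.png",im[:,:,::-1])
P=cloud("wrist",d,o)
m=(P[...,2]>.07)&(P[...,2]<.085)&(np.hypot(P[...,0]-.5445,P[...,1]+.1476)<.03)
print(cv2.minAreaRect((P[m][:,:2]*1000).astype(np.float32)))
m=(P[...,2]>.075)&(P[...,2]<.1)&(np.hypot(P[...,0]-.573,P[...,1]+.021)<.04)
print(m.sum(),cv2.minAreaRect((P[m][:,:2]*1000).astype(np.float32)),P[m][:,2].mean())
im,d=r.grab_frame("top"); cv2.imwrite("pics/t12.png",im[:,:,::-1])
im,d=r.grab_frame("scene"); cv2.imwrite("pics/s12.png",im[:,:,::-1])
E
```

```text
clock: 15.58
tcp_pos: [0.5453, -0.1479, 0.2765]
orientation: [3.11, 0.442, 0.004]
contact_force: [1.3, -0.1, 0.5]
grip_width: 0.0301
clock: 15.83
tcp_pos: [0.5444, -0.148, 0.2726]
orientation: [3.11, 0.441, -0.001]
contact_force: [-0.3, 0.7, -1.2]
grip_width: 0.0301
((544.1683959960938, -147.71633911132812), (44.599796295166016, 13.592547416687012), 16.446069717407227)
1518 ((574.1808471679688, -17.456186294555664), (11.128266334533691, 43.65595245361328), 76.63308715820312) 0.08244785924332934
```

View pics/w12.png

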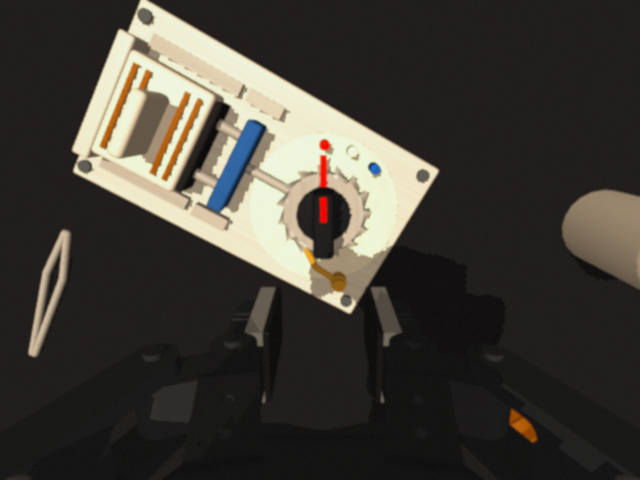

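View pics/t12.png

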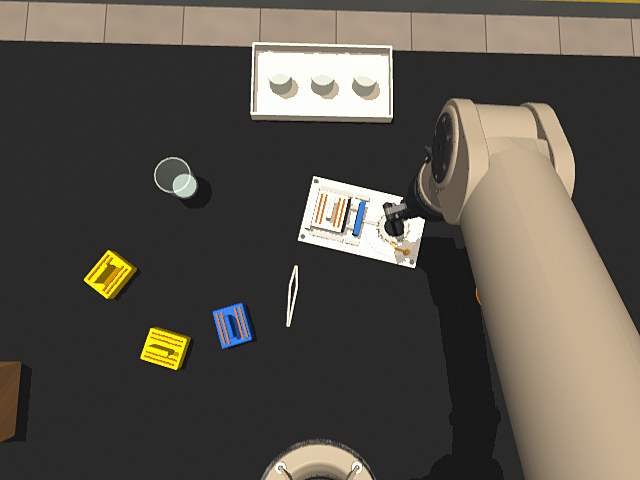

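View pics/s12.png

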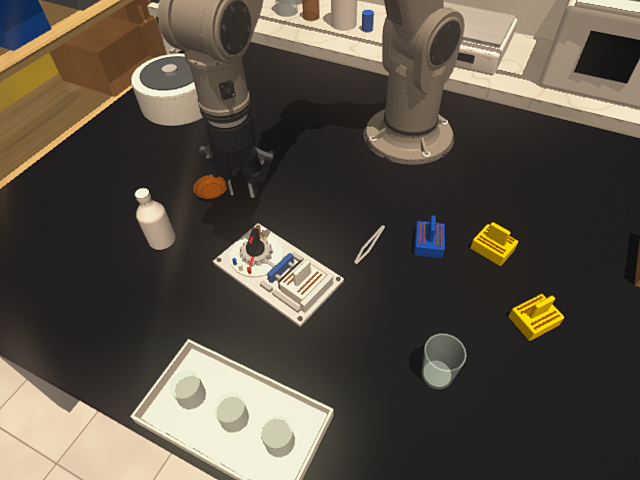

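```bash
python3 -c "
from bench import r
print(r.hand_in(), r.get_obs()['clock'])"
```

```text
the job is handed in; nothing more can be done
the job is handed in; nothing more can be done
```

The white carrier is standing in the clamp's bay, pressed against the fence, and the knob is wound to the red pin with the pawl holding it. I handed the job in at about 16 s of the 64 s allowed.

- **Carrier:** I set it down about 4 mm off the fence and let go. In the last wrist picture it had moved 3.8 mm onto the fence, with its yaw at -13.4° against the clamp's -12.9°.
- **Winding:** the red pin is at click 3, with the wheel starting from 0. I wound to about 0.13 rad past it, under the 0.21 limit.
- **Pawl:** as I eased back, the torque on the knob changed sign at the resting angle, so the pawl has caught. After I let go, the bar stayed at 16.4°, in line with the red pin (16.1 to 16.4°).
- **Forces:** I asked for a 15 N grip on the knob. The robot's stated minimum is 20 N and I could not measure the real squeeze. Push while winding read up to about 4 N sideways and about 5 N down at the readings I took.
- **Bystanders:** the beaker, bottle, tweezers and look-alikes look unmoved in the last pictures. The arm partly hid the dish in the top view, but it looks in place in the scene view.

No check failed. The only disagreement was between the different measurements of the fence and wheel axis. They differed by 1 to 2 mm, with one rough fence-base reading further out.

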